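Load the bench shaker with the full vial boxes

ROBOT

A 7-joint arm with a two-finger parallel gripper is mounted at the origin on the work surface. World frame = base frame: x ahead of the robot, y to its left, z up, the work surface at z = 0. Lengths are in m, angles in rad, forces in N, time in s.
With the tool pointing down it reaches from about 0.4 to 0.875 m from the base axis. Payload 6.5 kg.
Tool frame: the origin (TCP) lies midway between the tips of the shut fingers; the grasp point (between the pads) lies 19 mm behind it; z points along the fingers, y is the line along which they close (so a half turn about z gives the same grasp; the last joint's range is limited). The gripper opens to 85 mm and grips with 20 to 120 N. Pads are 22 mm wide; open, the fingers measure 114 mm over their backs; the gripper's body (76 mm by 85 mm) begins 54 mm behind the grasp point. The pads swing forward as they close: fully open they stand 13 mm farther back than shut.
Start: joints at [1.204, 0.536, -0.004, 1.538, 0.003, 1.067, -0.071], TCP at [0.193, -0.621, 0.231] pointing down, gripper open.
Joint ranges: [-2.7, 2.7], [-0.37, 2.16], [-1.27, 1.26], [0.24, 2.4], [-1.31, 4.45], [0.19, 1.91], [-2.76, 2.76]. Speed limits (rad/s): [2.39, 2.39, 3.14, 3.14, 3.14, 3.14, 3.14].

INTERFACE

Orientations are given as [roll, pitch, yaw] about the fixed x, y, z axes, in that order (R = Rz(yaw) Ry(pitch) Rx(roll)).
In Python, from workcell import arm gives the robot as it stands.
- The arm moves only by the tool jog_arm, never from a script. Its argument "increments" is a list of rows, each a list of 6 numbers: the shift along the tool's x, y, z in cm, then the turn, a rotation vector about the tool's x, y, z in rad. In form: [[tx, ty, tz, wx, wy, wz], ...]. A call has 1 to 12 rows; each row is the pose to reach, as a shift and turn from the pose commanded when the call began, along the tool's axes at that moment; what a row does not reach only later rows make up. A row lasts 1/10 s, in which the tool goes at most 50 mm and 8.59 degrees, less where a joint would pass 70% of its speed; a pose out of reach is approached as far as the arm can. A call with a gripper value outside its range is refused whole. "jaw" is the gripper command: -1 is fully open, 1 is shut, values between are in proportion, set as the call begins (left out, the last holds). The fingers move at their own pace and stop on an object; the grip force is fixed at half the most. Time passes only in rows, so rows that repeat a pose let the fingers close. It gives the time, the measured TCP pose, the force, the opening and the grip force at its end, in the units of the state.
- arm.read_state(): the state, without advancing time (a new reading comes with each control period).
- arm.grab_frame(name): name is "scene" or "top"; returns a dict with "image" (480x640x3 uint8, blue, green, red), "K" (3x3 intrinsics, pixels), "T" (4x4, takes a point from camera to world coordinates). Camera axes: x right, y down, z forward; pixel columns grow to the right and rows downward; lengths in m; the calibration is good to about 2 mm. A picture is of the moment at which its call begins. There is no depth.
- arm.sign_off(): hands the job in; it is judged then, once.
Trained networks look in the newest picture that a camera, given by its name, has taken for a name from the list of things; names that differ only in an ending like _2 or _b are one class to them, and where a whole thing is asked for, a point or a joint stands for the part that bears it (a point fixed in the world has none). Each returns a list of dicts, best first, with "score" (0 to 1); they miss things now and then, are a little off and sometimes report something else, mostly with a low value. They report only what shows in the picture. A call takes as long as a camera call. They do not tell look-alikes from the thing itself.
- arm.look_for(name, camera): "extent" ([left, top, right, bottom] in pixels, round what is visible of it).
- arm.masks_of(name, camera): "mask" (480x640 bool, what is visible of it) and "extent" ([left, top, right, bottom] in pixels, round what is visible of it).
- arm.tip_of(name, camera): "xy" ([column, row] in pixels: a listed point, or the origin of a listed thing).
The state is a dict: "time": time; "q": joint angles; "qvel": joint speeds; "effort": joint torques, N m; "ee_pos": TCP position; "eef_rot": TCP orientation; "ft_force": force on the tool from outside, world axes, zero at the start; "ft_torque": the same for the moment, N m; "opening": opening from 0.0 (shut) to 1.0 (fully open); "finger_force": force on a finger pad.
Only numpy, scipy, OpenCV 4.12 (cv2) and the standard library are available. Lean on these libraries where they do the work, as an engineer would, in place of code of your own. Each camera call takes 0.05 s, during which the arm holds its last target. There are 200 camera calls.

TASK

The shaker's power switch has been left on: switch it fully off, then find out by weight which of the vial boxes standing on the bench are full (lift one end a little), stand each full one flat in a free bay of the shaker and each empty one flat on the floor of the blue tote, and when every box is in its place switch the shaker fully on again. Leave the box that is already on the shaker in its bay, and do not knock over the jar.

Things in the scene. Friction and masses are not known exactly. Their poses are not given: they have to be found in the camera images.
- box_a: closed white vial box: body 90 (x) x 60 (y) x 45 mm high, solid grip ridge 80 (x) x 26 (y) mm along the middle of its top, 45 to 73 mm above its underside. Origin: centre of the underside, z up, x along the ridge (a half turn looks the same). Full of vials (0.6 to 0.8 kg) or empty (0.11 to 0.15 kg): only weight tells, the letter says nothing. May be absent (None)
- box_b: vial box exactly like box_a in look and size; full or empty, perhaps absent
- box_c: vial box exactly like box_a in look and size; full or empty, perhaps absent
- box_d: vial box exactly like box_a in look and size; full or empty, perhaps absent
- box_e: vial box exactly like box_a in look and size; full or empty, perhaps absent
- loaded_1: vial box of the same look and size as box_a, full, which already stands in bay 1 of the shaker at the start, if present: exactly one of loaded_1 to loaded_4 is there. It stays in its bay
- loaded_2: vial box of the same look and size as box_a, full, which already stands in bay 2 of the shaker at the start, if present: exactly one of loaded_1 to loaded_4 is there. It stays in its bay
- loaded_3: vial box of the same look and size as box_a, full, which already stands in bay 3 of the shaker at the start, if present: exactly one of loaded_1 to loaded_4 is there. It stays in its bay
- loaded_4: vial box of the same look and size as box_a, full, which already stands in bay 4 of the shaker at the start, if present: exactly one of loaded_1 to loaded_4 is there. It stays in its bay
- shaker: white bench shaker, fixed, left or right of the boxes. Origin: on the bench under the deck's centre; x away from its control panel (roughly away from the robot), y left, z up. Dark deck 226 (x) x 166 (y) mm, 60 mm above the bench; ribs 6 mm wide, 11 mm high part it into 2 x 2 bays. Panel 45 mm above the bench at x = -111 to -185 mm carries the power switch at x = -148, y = 0
- bay1 (a point): centre of bay 1 on the deck surface, at x = -54, y = -39, z = 60 mm in the shaker's frame, axes as the shaker's. Each bay is 102 (x) x 72 (y) mm between its ribs: a box stands in it with its length along x, 6 mm free all round
- bay2 (a point): centre of bay 2 on the deck surface, at x = -54, y = 39, z = 60 mm in the shaker's frame, axes as the shaker's. Each bay is 102 (x) x 72 (y) mm between its ribs: a box stands in it with its length along x, 6 mm free all round
- bay3 (a point): centre of bay 3 on the deck surface, at x = 54, y = -39, z = 60 mm in the shaker's frame, axes as the shaker's. Each bay is 102 (x) x 72 (y) mm between its ribs: a box stands in it with its length along x, 6 mm free all round
- bay4 (a point): centre of bay 4 on the deck surface, at x = 54, y = 39, z = 60 mm in the shaker's frame, axes as the shaker's. Each bay is 102 (x) x 72 (y) mm between its ribs: a box stands in it with its length along x, 6 mm free all round
- power (a joint): power switch: toggle lever on a grey block 25 mm high, 70 mm long in y, pivot at x = -148, y = 0, z = 67 mm in the shaker's frame, swinging in its y-z plane. 0 = off: leans 0.5 rad to the shaker's -y; 1.0 = on: leans 0.5 rad to its +y (both are stops). About 1 N at the ball moves it; it stays where it is left
- power_tip (a point): centre of the black ball (26 mm across) at the end of the power lever, 80 mm from the pivot; steel rod 10 mm thick below it
- tote: open blue return tote, fixed, on the other side from the shaker: outside 128 (x) x 164 (y) x 35 mm high, walls 4 mm. Origin: centre of its underside, axes along its sides. Holds two vial boxes side by side, their lengths along its x, centres about 38 mm either side of its middle along y
- tote_in (a point): centre of the tote's inner floor, axes as the tote's
- bottle: small white screw-cap jar, 52 mm across, 85 mm high, standing among the boxes; origin at the centre of its underside. A bystander
Not all that is in view belongs to the job. What is shaped like the box_c but red is not meant. What is shaped like the box_d but red or yellow is not meant.

How it is judged:
On the way, in this order (a step that is already met when the one before it is completed fails the run):
1. the power switch is fully off (below 0.15) (value of joint power below 0.15 rad), for 0.2 s.
2. with the switch off, every full box stands flat in a bay and every empty box flat in the tote (full or empty is told by the weight with which it stands there: over or under 3 N) (value of joint power below 0.15 rad and angle between each of box_a, box_b, box_c, box_d, box_e's own z axis and vertical below 0.06 rad and ((contact force between box_a and shaker above 3 N and z of box_a in the frame of bay1 between -0.006 and 0.006 m and horizontal distance between box_a and bay1 below 0.012 m) or (contact force between box_a and shaker above 3 N and z of box_a in the frame of bay2 between -0.006 and 0.006 m and horizontal distance between box_a and bay2 below 0.012 m) or (contact force between box_a and shaker above 3 N and z of box_a in the frame of bay3 between -0.006 and 0.006 m and horizontal distance between box_a and bay3 below 0.012 m) or (contact force between box_a and shaker above 3 N and z of box_a in the frame of bay4 between -0.006 and 0.006 m and horizontal distance between box_a and bay4 below 0.012 m) or (contact force between box_a and tote between 0.3 and 3 N and z of box_a in the frame of tote_in between -0.006 and 0.006 m and x of box_a in the frame of tote_in between -0.03 and 0.03 m and y of box_a in the frame of tote_in between -0.06 and 0.06 m)) and ((contact force between box_b and shaker above 3 N and z of box_b in the frame of bay1 between -0.006 and 0.006 m and horizontal distance between box_b and bay1 below 0.012 m) or (contact force between box_b and shaker above 3 N and z of box_b in the frame of bay2 between -0.006 and 0.006 m and horizontal distance between box_b and bay2 below 0.012 m) or (contact force between box_b and shaker above 3 N and z of box_b in the frame of bay3 between -0.006 and 0.006 m and horizontal distance between box_b and bay3 below 0.012 m) or (contact force between box_b and shaker above 3 N and z of box_b in the frame of bay4 between -0.006 and 0.006 m and horizontal distance between box_b and bay4 below 0.012 m) or (contact force between box_b and tote between 0.3 and 3 N and z of box_b in the frame of tote_in between -0.006 and 0.006 m and x of box_b in the frame of tote_in between -0.03 and 0.03 m and y of box_b in the frame of tote_in between -0.06 and 0.06 m)) and ((contact force between box_c and shaker above 3 N and z of box_c in the frame of bay1 between -0.006 and 0.006 m and horizontal distance between box_c and bay1 below 0.012 m) or (contact force between box_c and shaker above 3 N and z of box_c in the frame of bay2 between -0.006 and 0.006 m and horizontal distance between box_c and bay2 below 0.012 m) or (contact force between box_c and shaker above 3 N and z of box_c in the frame of bay3 between -0.006 and 0.006 m and horizontal distance between box_c and bay3 below 0.012 m) or (contact force between box_c and shaker above 3 N and z of box_c in the frame of bay4 between -0.006 and 0.006 m and horizontal distance between box_c and bay4 below 0.012 m) or (contact force between box_c and tote between 0.3 and 3 N and z of box_c in the frame of tote_in between -0.006 and 0.006 m and x of box_c in the frame of tote_in between -0.03 and 0.03 m and y of box_c in the frame of tote_in between -0.06 and 0.06 m)) and ((contact force between box_d and shaker above 3 N and z of box_d in the frame of bay1 between -0.006 and 0.006 m and horizontal distance between box_d and bay1 below 0.012 m) or (contact force between box_d and shaker above 3 N and z of box_d in the frame of bay2 between -0.006 and 0.006 m and horizontal distance between box_d and bay2 below 0.012 m) or (contact force between box_d and shaker above 3 N and z of box_d in the frame of bay3 between -0.006 and 0.006 m and horizontal distance between box_d and bay3 below 0.012 m) or (contact force between box_d and shaker above 3 N and z of box_d in the frame of bay4 between -0.006 and 0.006 m and horizontal distance between box_d and bay4 below 0.012 m) or (contact force between box_d and tote between 0.3 and 3 N and z of box_d in the frame of tote_in between -0.006 and 0.006 m and x of box_d in the frame of tote_in between -0.03 and 0.03 m and y of box_d in the frame of tote_in between -0.06 and 0.06 m)) and ((contact force between box_e and shaker above 3 N and z of box_e in the frame of bay1 between -0.006 and 0.006 m and horizontal distance between box_e and bay1 below 0.012 m) or (contact force between box_e and shaker above 3 N and z of box_e in the frame of bay2 between -0.006 and 0.006 m and horizontal distance between box_e and bay2 below 0.012 m) or (contact force between box_e and shaker above 3 N and z of box_e in the frame of bay3 between -0.006 and 0.006 m and horizontal distance between box_e and bay3 below 0.012 m) or (contact force between box_e and shaker above 3 N and z of box_e in the frame of bay4 between -0.006 and 0.006 m and horizontal distance between box_e and bay4 below 0.012 m) or (contact force between box_e and tote between 0.3 and 3 N and z of box_e in the frame of tote_in between -0.006 and 0.006 m and x of box_e in the frame of tote_in between -0.03 and 0.03 m and y of box_e in the frame of tote_in between -0.06 and 0.06 m))), for 0.3 s.
3. the power switch is fully on again (above 0.85) (value of joint power above 0.85 rad), for 0.2 s.
At the end, for the whole second after the job is handed in: The switch is on (above 0.85); every full box stands flat in a bay (within 12 mm of the bay's centre, on the deck between the ribs); every empty box stands flat on the tote's floor; all are at rest; the box loaded at the start is still in its bay; the jar stands upright (value of joint power above 0.85 rad and angle between each of box_a, box_b, box_c, box_d, box_e's own z axis and vertical below 0.06 rad and ((contact force between box_a and shaker above 3 N and z of box_a in the frame of bay1 between -0.006 and 0.006 m and horizontal distance between box_a and bay1 below 0.012 m) or (contact force between box_a and shaker above 3 N and z of box_a in the frame of bay2 between -0.006 and 0.006 m and horizontal distance between box_a and bay2 below 0.012 m) or (contact force between box_a and shaker above 3 N and z of box_a in the frame of bay3 between -0.006 and 0.006 m and horizontal distance between box_a and bay3 below 0.012 m) or (contact force between box_a and shaker above 3 N and z of box_a in the frame of bay4 between -0.006 and 0.006 m and horizontal distance between box_a and bay4 below 0.012 m) or (contact force between box_a and tote between 0.3 and 3 N and z of box_a in the frame of tote_in between -0.006 and 0.006 m and x of box_a in the frame of tote_in between -0.03 and 0.03 m and y of box_a in the frame of tote_in between -0.06 and 0.06 m)) and ((contact force between box_b and shaker above 3 N and z of box_b in the frame of bay1 between -0.006 and 0.006 m and horizontal distance between box_b and bay1 below 0.012 m) or (contact force between box_b and shaker above 3 N and z of box_b in the frame of bay2 between -0.006 and 0.006 m and horizontal distance between box_b and bay2 below 0.012 m) or (contact force between box_b and shaker above 3 N and z of box_b in the frame of bay3 between -0.006 and 0.006 m and horizontal distance between box_b and bay3 below 0.012 m) or (contact force between box_b and shaker above 3 N and z of box_b in the frame of bay4 between -0.006 and 0.006 m and horizontal distance between box_b and bay4 below 0.012 m) or (contact force between box_b and tote between 0.3 and 3 N and z of box_b in the frame of tote_in between -0.006 and 0.006 m and x of box_b in the frame of tote_in between -0.03 and 0.03 m and y of box_b in the frame of tote_in between -0.06 and 0.06 m)) and ((contact force between box_c and shaker above 3 N and z of box_c in the frame of bay1 between -0.006 and 0.006 m and horizontal distance between box_c and bay1 below 0.012 m) or (contact force between box_c and shaker above 3 N and z of box_c in the frame of bay2 between -0.006 and 0.006 m and horizontal distance between box_c and bay2 below 0.012 m) or (contact force between box_c and shaker above 3 N and z of box_c in the frame of bay3 between -0.006 and 0.006 m and horizontal distance between box_c and bay3 below 0.012 m) or (contact force between box_c and shaker above 3 N and z of box_c in the frame of bay4 between -0.006 and 0.006 m and horizontal distance between box_c and bay4 below 0.012 m) or (contact force between box_c and tote between 0.3 and 3 N and z of box_c in the frame of tote_in between -0.006 and 0.006 m and x of box_c in the frame of tote_in between -0.03 and 0.03 m and y of box_c in the frame of tote_in between -0.06 and 0.06 m)) and ((contact force between box_d and shaker above 3 N and z of box_d in the frame of bay1 between -0.006 and 0.006 m and horizontal distance between box_d and bay1 below 0.012 m) or (contact force between box_d and shaker above 3 N and z of box_d in the frame of bay2 between -0.006 and 0.006 m and horizontal distance between box_d and bay2 below 0.012 m) or (contact force between box_d and shaker above 3 N and z of box_d in the frame of bay3 between -0.006 and 0.006 m and horizontal distance between box_d and bay3 below 0.012 m) or (contact force between box_d and shaker above 3 N and z of box_d in the frame of bay4 between -0.006 and 0.006 m and horizontal distance between box_d and bay4 below 0.012 m) or (contact force between box_d and tote between 0.3 and 3 N and z of box_d in the frame of tote_in between -0.006 and 0.006 m and x of box_d in the frame of tote_in between -0.03 and 0.03 m and y of box_d in the frame of tote_in between -0.06 and 0.06 m)) and ((contact force between box_e and shaker above 3 N and z of box_e in the frame of bay1 between -0.006 and 0.006 m and horizontal distance between box_e and bay1 below 0.012 m) or (contact force between box_e and shaker above 3 N and z of box_e in the frame of bay2 between -0.006 and 0.006 m and horizontal distance between box_e and bay2 below 0.012 m) or (contact force between box_e and shaker above 3 N and z of box_e in the frame of bay3 between -0.006 and 0.006 m and horizontal distance between box_e and bay3 below 0.012 m) or (contact force between box_e and shaker above 3 N and z of box_e in the frame of bay4 between -0.006 and 0.006 m and horizontal distance between box_e and bay4 below 0.012 m) or (contact force between box_e and tote between 0.3 and 3 N and z of box_e in the frame of tote_in between -0.006 and 0.006 m and x of box_e in the frame of tote_in between -0.03 and 0.03 m and y of box_e in the frame of tote_in between -0.06 and 0.06 m)) and linear speed of each of box_a, box_b, box_c, box_d, box_e below 0.02 m/s and z of loaded_1 in the frame of bay1 between -0.006 and 0.006 m and horizontal distance between loaded_1 and bay1 below 0.012 m and z of loaded_2 in the frame of bay2 between -0.006 and 0.006 m and horizontal distance between loaded_2 and bay2 below 0.012 m and z of loaded_3 in the frame of bay3 between -0.006 and 0.006 m and horizontal distance between loaded_3 and bay3 below 0.012 m and z of loaded_4 in the frame of bay4 between -0.006 and 0.006 m and horizontal distance between loaded_4 and bay4 below 0.012 m and angle between bottle's own z axis and vertical below 0.2 rad); the robot touches nothing.
It fails at once if the jar is knocked over (angle between bottle's own z axis and vertical above 0.8 rad).
Of loaded_1, loaded_2, loaded_3, loaded_4 only 1 to 1 are there at a start; the rules pass over those that are not, and their reading is None.
Of box_a, box_b, box_c, box_d, box_e only 4 to 5 are there at a start; the rules pass over those that are not, and their reading is None.
At some moment in a run one of box_a, box_b, box_c, box_d, box_e may be knocked a few centimetres aside while the robot is not near it.
It also fails if it takes over 210 s, if anything falls off the work surface, if the arm or the gripper's body presses on something with over 40 N, if the wrist force passes 120 N, or if a joint passes its speed limit or range.

## Working session

There is one attempt and no reset: what is moved stays moved. The work goes in short steps, Python scripts to look and compute and a tool call to move; the robot and the scene stay as the last step left them, time stands still between calls to the robot, and variables do not carry over. Pictures are saved under pics/ and viewed, at most 14 in all, crops included, and the job is handed in when it is done.

Besides the shell and the picture viewer there is one more tool, called after "Emit:" as a command line: name --pt "numbers of a row" for each row, then --argument value for the rest. jog_arm: Moves the arm, as the interface text tells. Its arguments: {"type":"object","properties":{"increments":{"type":"array","items":{"type":"array","items":{"type":"number"}}},"jaw":{"type":"number"}},"required":["increments"]}

```bash
ls; mkdir -p pics
python3 - <<'E'
from workcell import arm
import cv2,numpy as np
np.set_printoptions(precision=3,suppress=True)
for c in("scene","top"):
    f=arm.grab_frame(c); cv2.imwrite(f"pics/{c}0.png",f["image"]); print(c,f["K"].tolist(),f["T"].tolist())
    for n in("box_a","shaker","tote","bottle","power_tip"):
        print(n,[(round(d["score"],2),np.round(d["xy"]).tolist()) for d in arm.tip_of(n,c)])
print(arm.read_state())
E
```

```text
pics
scene [[468.88698226669004, 0.0, 314.63093882616306], [0.0, 468.88698226669004, 236.9271706918562], [0.0, 0.0, 1.0]] [[0.8251334928623762, 0.3244725116668803, -0.46246330463002255, 0.9672647641699152], [0.5649198265915315, -0.4804310758149162, 0.6708588308393325, -0.705857762378856], [-0.004506493151978025, -0.8148027801645674, -0.5797207266913634, 0.6854075190970127], [0.0, 0.0, 0.0, 1.0]]
box_a [(0.97, [320.0, 239.0]), (0.95, [361.0, 256.0]), (0.83, [354.0, 185.0]), (0.75, [304.0, 206.0]), (0.73, [254.0, 310.0]), (0.7, [277.0, 276.0]), (0.67, [327.0, 298.0]), (0.67, [439.0, 257.0]), (0.6, [376.0, 320.0]), (0.57, [168.0, 284.0])]
shaker []
tote [(0.72, [389.0, 219.0])]
bottle [(0.75, [411.0, 282.0])]
power_tip [(0.52, [223.0, 256.0])]
top [[502.9929650683661, 0.0, 321.0156066230158], [0.0, 502.9929650683661, 238.06597879733712], [0.0, 0.0, 1.0]] [[-0.01884418341554721, -0.9971916641318572, 0.07248228567959503, 0.3817603735392701], [-0.999814930506889, 0.019075295227805208, 0.0024975683127232695, -0.0032788034012142305], [-0.0038731753001718912, -0.07242180678434695, -0.99736657
[... 167 characters left out ...]
, 326.0]), (0.78, [284.0, 202.0]), (0.75, [242.0, 306.0]), (0.64, [355.0, 146.0]), (0.56, [358.0, 250.0])]
shaker [(0.6, [437.0, 199.0])]
tote [(0.69, [207.0, 213.0])]
bottle [(0.82, [292.0, 154.0])]
power_tip [(0.55, [430.0, 258.0])]
{'time': 0.6, 'q': array([ 1.204,  0.536, -0.004,  1.538,  0.003,  1.067, -0.071]), 'qvel': array([ 0.002,  0.001, -0.   , -0.   ,  0.   , -0.001,  0.   ]), 'effort': array([ -0.001, -58.307,   1.047, -25.933,   0.012,   0.002,  -0.   ]), 'ee_pos': array([ 0.193, -0.621,  0.231]), 'eef_rot': array([-3.142,  0.   ,  0.301]), 'ft_force': array([-0.969,  0.43 ,  0.331]), 'ft_torque': array([0.04 , 0.022, 0.026]), 'finger_force': 0.0, 'opening': 1.0009713956543722}
```

View pics/top0.png

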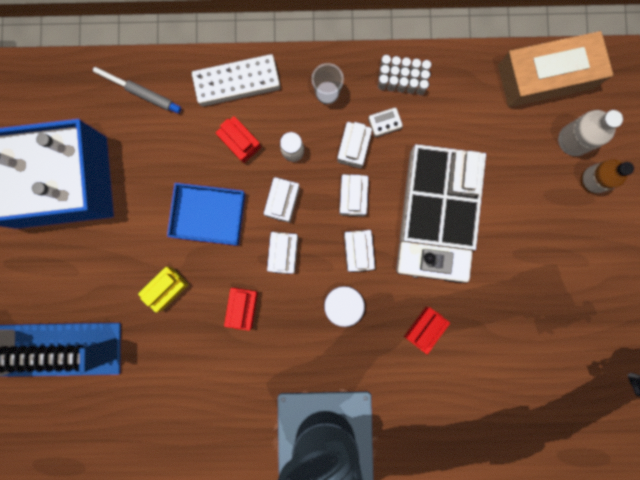

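View pics/scene0.png

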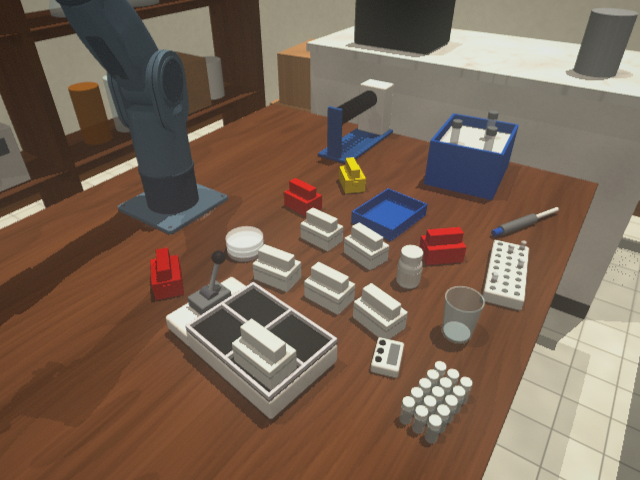

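The top view shows five white boxes at (354,145), (354,195), (360,250), (284,200) and (283,253). The jar is at (292,148) and the blue tote at (207,213). The shaker centre is about (443,198), with a loaded box in its upper right bay at (468,173) and the switch ball at (430,258), leaning left (on).
Things that could be mistaken for a target box: red boxes at (238,140), (240,310) and (428,330), the yellow box at (162,290), the loaded box, the round lid at (344,306) and the white gadget at (385,121). I choose the five white ones.

```bash
cat > h.py <<'E'
from workcell import arm
import cv2,numpy as np
from scipy.optimize import minimize
np.set_printoptions(precision=4,suppress=True)
def proj(f,P):
    T=f["T"];C=(np.asarray(P,float)-T[:3,3])@T[:3,:3];p=C@f["K"].T
    return p[:,:2]/p[:,2:]
def unproj(f,uv,z):
    T=f["T"];d=T[:3,:3]@np.linalg.solve(f["K"],[uv[0],uv[1],1.]);o=T[:3,3]
    return o+d*(z-o[2])/d[2]
def cub(x0,x1,y0,y1,z0,z1): return np.array([[x,y,z] for x in(x0,x1) for y in(y0,y1) for z in(z0,z1)])
BOX=[cub(-.045,.045,-.03,.03,0,.045),cub(-.04,.04,-.013,.013,.045,.073)]
SHK=[cub(-.113,.113,-.083,.083,0,.06),cub(-.111,.111,-.081,.081,.06,.071),cub(-.185,-.111,-.083,.083,0,.045)]
BAYS=[cub(x-.051,x+.051,y-.036,y+.036,.06,.06) for x,y in((-.054,-.039),(-.054,.039),(.054,.039))]
TOTE=[cub(-.064,.064,-.082,.082,0,.035)]
S=4
def place(P,x,y,a):
    c,s=np.cos(a),np.sin(a);return P@np.array([[c,s,0],[-s,c,0],[0,0,1]])+[x,y,0]
def render(f,parts,x,y,a,off):
    m=np.zeros((480*S//2,640*S//2),np.uint8)
    for P in parts:
        h=cv2.convexHull(((proj(f,place(P,x,y,a))-off+.5)*S-.5).astype(np.float32))
        cv2.fillConvexPoly(m,np.round(h*16).astype(np.int32),1,shift=4)
    return m>0
def fit(f,parts,mask,x,y,a,st=(.01,.01,.2)):
    ys,xs=np.nonzero(mask);off=np.array([xs.min()-40,ys.min()-40])
    M=cv2.warpAffine(mask.astype(np.uint8)*255,np.float32([[S,0,-off[0]*S+S/2-.5],[0,S,-off[1]*S+S/2-.5]]),(320*S,240*S))>127
    def cost(p):
        r=render(f,parts,*p,off);return 1-(r&M).sum()/max(1,(r|M).sum())
    best=None
    for a0 in np.atleast_1d(a):
        sx=np.array([[x,y,a0]]*4,float)
        for i in range(3): sx[i+1,i]+=st[i]
        r=minimize(cost,[x,y,a0],method="Nelder-Mead",options=dict(initial_simplex=sx,xatol=1e-4,fatol=1e-5,maxiter=150))
        if best is None or r.fun<best.fun: best=r
    return best.x,1-best.fun
def boxes(cam="top",f=None):
    f=f or arm.grab_frame(cam);hsv=cv2.cvtColor(f["image"],cv2.COLOR_BGR2HSV);out=[]
    for d in arm.masks_of("box_a",cam):
        m=d["mask"]
        if m.sum()<200 or np.median(hsv[...,1][m])>90: continue
        l,t,r,b=d["extent"];p=unproj(f,((l+r)/2,(t+b)/2),.04)
        x,s=fit(f,BOX,m,p[0],p[1],(-.8,0,.8,1.57))
        out.append((*np.round(x,4),round(s,3),round(d["score"],2),((l+r)/2,(t+b)/2)))
    return out
def go(x,y,z,yaw=None):
    """increments (cm, rad) from the pose now to a downward pose"""
    s=arm.read_state();p=s["ee_pos"];w=s["eef_rot"][2]
    d=np.array([x,y,z])-p;c,n=np.cos(w),np.sin(w)
    t=0 if yaw is None else (yaw-w+np.pi/2)%np.pi-np.pi/2
    return np.round([100*(c*d[0]+n*d[1]),100*(n*d[0]-c*d[1]),-100*d[2],-t],2)
E
python3 - <<'E'
from h import *
f=arm.grab_frame("top");img=f["image"];hsv=cv2.cvtColor(img,cv2.COLOR_BGR2HSV)
for b in boxes(f=f): print("box",b)
v=hsv[...,2].copy(); dark=np.zeros((480,640),bool);dark[140:252,400:486]=v[140:252,400:486]<60
n,l,st,_=cv2.connectedComponentsWithStats(dark.astype(np.uint8));print(st[1:])
big=[i for i in range(1,n) if st[i,4]>400]
dm=np.isin(l,big)
p=unproj(f,(443,197),.06);print("shk0",p)
print("bays",fit(f,BAYS,dm,p[0],p[1],(-.1,.05)))
for d in arm.masks_of("shaker","top"): print("shk",d["score"],d["extent"],fit(f,SHK,d["mask"],p[0],p[1],(-.1,.05)))
for d in arm.masks_of("tote","top"):
    q=unproj(f,(207,214),.03);print("tote",d["score"],d["extent"],q,fit(f,TOTE,d["mask"],q[0],q[1],(-.1,.1)))
b=arm.look_for("bottle","top")
if b: l_,t,r,bb=b[0]["extent"];print("jar",unproj(f,((l_+r)/2,(t+bb)/2),.06))
q=arm.tip_of("power_tip","top");print("tip",[(d["score"],d["xy"],unproj(f,d["xy"],.137)) for d in q])
cv2.imwrite("pics/c1.png",cv2.resize(img[120:300,240:500],None,fx=3,fy=3,interpolation=cv2.INTER_CUBIC))
E
```

```text
box (np.float64(0.5658), np.float64(-0.0797), np.float64(-0.0757), np.float64(0.925), 0.97, (355.8, 195.05))
box (np.float64(0.4335), np.float64(0.0902), np.float64(-0.1006), np.float64(0.922), 0.92, (283.1, 255.60000000000002))
box (np.float64(0.5598), np.float64(0.0902), np.float64(2.8402), np.float64(0.965), 0.81, (281.85, 199.25))
box (np.float64(0.435), np.float64(-0.0895), np.float64(0.0694), np.float64(0.961), 0.68, (358.65, 250.85000000000002))
box (np.float64(0.6879), np.float64(-0.0845), np.float64(-0.2875), np.float64(0.95), 0.66, (354.05, 147.2))
[[ 415  150   31   43 1101]
 [ 410  196   31   44 1124]
 [ 475  196    2    1    2]
 [ 444  201   31   43 1124]]
shk0 [ 0.5546 -0.2828  0.06  ]
bays (array([ 0.5578, -0.2865, -0.1378]), np.float64(0.7985094648978983))
shk 0.97 [397.6, 142.2, 485.3, 284.1] (array([ 0.5528, -0.2859, -0.156 ]), np.float64(0.8353634110312711))
tote 0.82 [168.3, 184.0, 245.3, 246.8] [0.5295 0.2676 0.03  ] (array([ 0.53  ,  0.2706, -0.1421]), np.float64(0.9660224634498337))
tote 0.75 [335.6, 123.5, 370.3, 170.3] [0.5295 0.2676 0.03  ] (array([ 0.5295,  0.2676, -0.1   ]), np.float64(0.0))
jar [0.6743 0.0616 0.06  ]
tip [(0.48, [429.6, 256.3], array([ 0.4163, -0.231 ,  0.137 ]))]
```

View pics/c1.png

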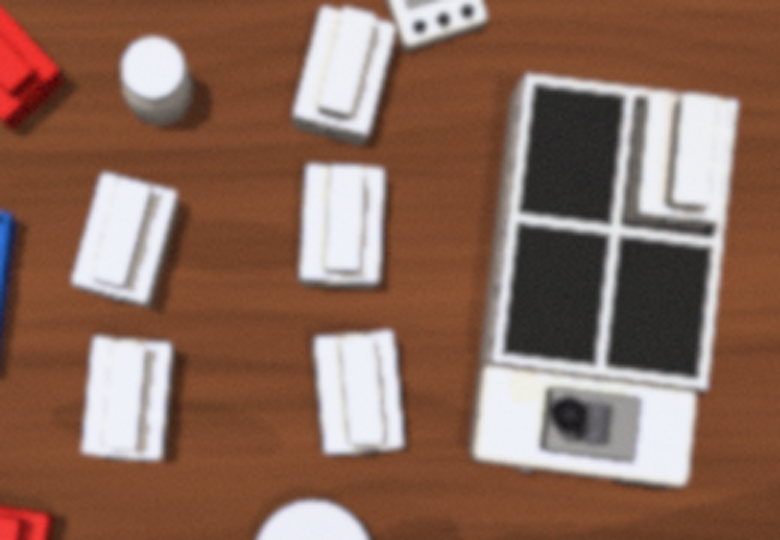

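```bash
cat >> h.py <<'E'
def bayfit(f,x,y,a):
    g=cv2.cvtColor(f["image"],cv2.COLOR_BGR2GRAY)[130:260,395:495];G=cv2.resize(g,None,fx=S,fy=S,interpolation=cv2.INTER_CUBIC)
    def rend(p):
        m=np.zeros(G.shape,np.uint8)
        for bx,by in((-.054,-.039),(-.054,.039),(.054,.039)):
            q=[((proj(f,place(np.array([[bx+i*.051,by+j*.036,z] for i,j in((-1,-1),(1,-1),(1,1),(-1,1))]),*p))-[395,130]+.5)*S-.5).astype(np.float32) for z in(.06,.071)]
            k=cv2.intersectConvexConvex(q[0],q[1])[1]
            cv2.fillConvexPoly(m,np.round(k*16).astype(np.int32),1,shift=4)
        return m>0
    D=G<115
    D=cv2.morphologyEx(D.astype(np.uint8),cv2.MORPH_OPEN,np.ones((40,40)))>0
    c=lambda p:1-(rend(p)&D).sum()/(rend(p)|D).sum()
    r=minimize(c,[x,y,a],method="Nelder-Mead",options=dict(initial_simplex=[[x,y,a],[x+.01,y,a],[x,y+.01,a],[x,y,a+.1]],xatol=1e-4,fatol=1e-5))
    return r.x,1-r.fun
E
python3 - <<'E'
from h import *
f=arm.grab_frame("top");p,s=bayfit(f,.557,-.285,-.138);print(p,s)
for n,q in dict(b1=(-.054,-.039,.06),b2=(-.054,.039,.06),b4=(.054,.039,.06),tip=(-.148,.038,.137),start=(-.148,.085,.122),end=(-.148,-.008,.122)).items(): print(n,place(np.array([q]),*p))
w=place(np.array([(-.148,.085,.122)]),*p)[0];print(go(w[0],w[1],.231,p[2]))
E
```

```text
[ 0.555  -0.2867 -0.1472] 0.437946062946063
b1 [[ 0.4959 -0.3173  0.06  ]]
b2 [[ 0.5073 -0.2402  0.06  ]]
b4 [[ 0.6141 -0.256   0.06  ]]
tip [[ 0.4142 -0.2274  0.137 ]]
start [[ 0.4211 -0.1809  0.122 ]]
end [[ 0.4074 -0.2729  0.122 ]]
[ 34.86 -35.25   0.03   0.45]
```

Emit:
jog_arm --pt "34.9 -35.2 0 0 0 0.44" --pt "34.9 -35.2 0 0 0 0.44" --pt "34.9 -35.2 0 0 0 0.44" --pt "34.9 -35.2 0 0 0 0.44" --pt "34.9 -35.2 0 0 0 0.44" --pt "34.9 -35.2 0 0 0 0.44" --pt "34.9 -35.2 0 0 0 0.44" --pt "34.9 -35.2 0 0 0 0.44" --pt "34.9 -35.2 0 0 0 0.44" --pt "34.9 -35.2 0 0 0 0.44" --pt "34.9 -35.2 0 0 0 0.44" --pt "34.9 -35.2 0 0 0 0.44" --jaw 1

```text
time: 2.15
ee_pos: [0.422, -0.1804, 0.2314]
eef_rot: [3.141, -0.0, -0.136]
ft_force: [0.7, -1.3, 0.0]
opening: 0.003
finger_force: 0.0
```

```bash
sed -i 's/D=G<115/D=G<70/' h.py
python3 - <<'E'
from h import *
f=arm.grab_frame("top");cv2.imwrite("pics/t2.png",f["image"])
for g in (.557,.55): print(bayfit(f,g,-.285,-.138))
s=arm.read_state();print(s["ee_pos"],s["eef_rot"],s["opening"],s["ft_force"])
E
```

```text
(array([ 0.5536, -0.2858, -0.1108]), np.float64(0.48101170932097936))
(array([ 0.5528, -0.2863, -0.1333]), np.float64(0.4806882390851457))
[ 0.4214 -0.1817  0.2313] [ 3.1411  0.0002 -0.1392] 0.001443654715294396 [-0.2902 -0.4533  0.4083]
```

Emit:
jog_arm --pt "0 0 5 0 0 0" --pt "0 0 10 0 0 0" --pt "0 0 11 0 0 0" --pt "0 1 11 0 0 0" --pt "0 2 11 0 0 0" --pt "0 3 11 0 0 0" --pt "0 4 11 0 0 0" --pt "0 5 11 0 0 0" --pt "0 6 11 0 0 0" --pt "0 7 11 0 0 0" --pt "0 8 11 0 0 0" --pt "0 8.6 11 0 0 0"

```text
time: 3.4
ee_pos: [0.4091, -0.2674, 0.1211]
eef_rot: [3.142, 0.001, -0.14]
ft_force: [0.4, 1.1, -1.2]
opening: 0.002
finger_force: 0.5
```

Run:
```python
from h import *
f=arm.grab_frame("scene");cv2.imwrite("pics/s3.png",cv2.resize(f["image"][180:420,120:440],None,fx=2.4,fy=2.4))
s=arm.read_state();print(s["ee_pos"],s["ft_force"])
im=cv2.imread("pics/top0.png");g=cv2.cvtColor(im,cv2.COLOR_BGR2GRAY)
f0=arm.grab_frame("top");f0["image"]=im
print(g[170,425:470],g[200:230,425])
for t in (60,90): 
    D=(g[130:260,395:495]<t);n,l,st,_=cv2.connectedComponentsWithStats(D.astype(np.uint8));print(t,[list(map(int,x)) for x in st[1:] if x[4]>100])
```

```text
[ 0.409  -0.2682  0.1211] [ 0.2411 -0.6393  0.4964]
[ 41  39  41  40  38  42  41  40  40  45  38  41  41  43  42  40  41  43
  42  53  96 157 210 220 186 132 105 109 126 167 214 235 239 239 239 236
 228 201 155 128 156 207 232 239 239] [42 42 40 43 43 44 41 42 41 42 43 43 44 42 40 43 39 41 42 41 40 41 44 43
 42 40 42 40 44 42]
60 [[20, 20, 31, 43, 1107], [14, 66, 32, 44, 1130], [49, 71, 31, 43, 1131]]
90 [[0, 0, 100, 130, 2972], [19, 19, 33, 45, 1194], [14, 65, 33, 45, 1217], [48, 70, 33, 45, 1222], [78, 100, 22, 30, 526]]
```

View pics/s3.png

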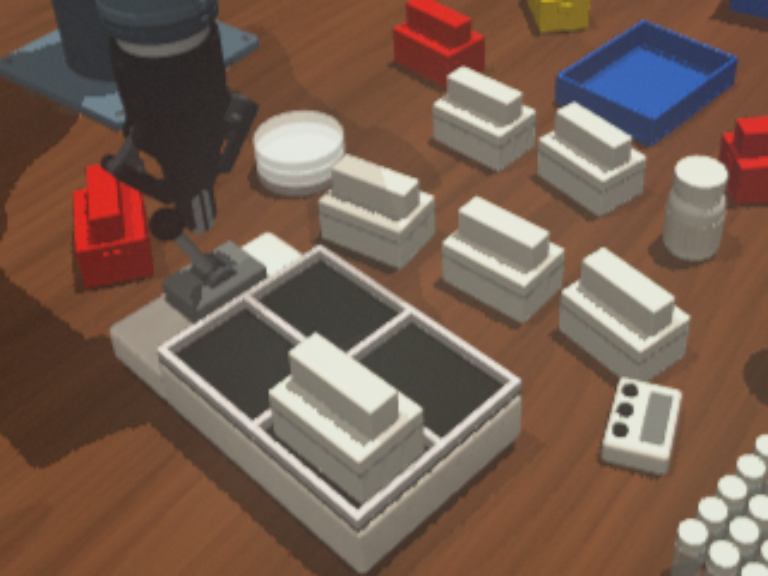

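The crop shows the lever leaning to the off side, with the ball at (168,222), but perhaps not all the way. I'll push a little further.

Emit:
jog_arm --pt "0 0.3 0 0 0 0" --pt "0 0.6 0 0 0 0" --pt "0 0.6 0 0 0 0"

```text
time: 3.8
ee_pos: [0.4088, -0.2724, 0.1212]
eef_rot: [3.142, 0.0, -0.139]
ft_force: [0.1, -0.4, 0.1]
opening: 0.005
finger_force: 0.0
```

```bash
python3 - <<'E'
s=open('h.py').read()
i=s.index("    D=G<70");j=s.index("    c=lambda p")
s=s[:i]+'''    n,l,st,_=cv2.connectedComponentsWithStats((G<80).astype(np.uint8))
    D=np.isin(l,[i for i in range(1,n) if 900*S*S<st[i,4]<1400*S*S and st[i,2]<40*S])
'''+s[j:]
open('h.py','w').write(s)
E
python3 - <<'E'
from h import *
f=arm.grab_frame("top");f["image"]=cv2.imread("pics/top0.png")
p,s=bayfit(f,.555,-.286,-.138);print(p,s)
for n,q in dict(b1=(-.054,-.039,.06),b2=(-.054,.039,.06),b4=(.054,.039,.06),tipoff=(-.148,-.038,.137)).items(): print(n,place(np.array([q]),*p))
s=arm.read_state();print(s["ee_pos"],s["ft_force"]);w=(s["ee_pos"]-[*p[:2],0]);c,n=np.cos(p[2]),np.sin(p[2]);print("shaker y of TCP",-n*w[0]+c*w[1],c*w[0]+n*w[1])
E
```

```text
[ 0.5565 -0.2862 -0.1525] 0.8859935359562434
b1 [[ 0.4972 -0.3165  0.06  ]]
b2 [[ 0.509  -0.2394  0.06  ]]
b4 [[ 0.6158 -0.2558  0.06  ]]
tipoff [[ 0.4044 -0.3012  0.137 ]]
[ 0.4088 -0.2724  0.1213] [ 0.7035  0.0373 -0.0216]
shaker y of TCP -0.008812866493893701 -0.1479959923185201
```

Emit:
jog_arm --pt "0 0.2 0 0 0 0" --pt "0 0.4 0 0 0 0" --pt "0 0.4 0 0 0 0"

```text
time: 4.15
ee_pos: [0.4086, -0.2743, 0.1211]
eef_rot: [-3.139, 0.001, -0.138]
ft_force: [0.7, 6.6, 1.2]
opening: 0.002
finger_force: 3.1
```

Emit:
jog_arm --pt "0 -3 0 0 0 0" --pt "0 -3 -5 0 0 0" --pt "0 -5 -8 0 0 0" --pt "0 -10 -8 0 0 -0.1" --pt "0 -15 -8 0 0 -0.2" --pt "0 -18.7 -8 0 0 -0.21" --pt "0 -18.7 -4 0 0 -0.21" --pt "0 -18.7 1 0 0 -0.21" --pt "0 -18.7 1 0 0 -0.21" --jaw -0.5

```text
time: 5.05
ee_pos: [0.4297, -0.0902, 0.1067]
eef_rot: [-3.139, 0.011, 0.072]
ft_force: [-1.2, 0.3, -0.0]
opening: 0.75
finger_force: 0.0
```

Run:
```python
from h import *
f=arm.grab_frame("scene");cv2.imwrite("pics/s4.png",cv2.resize(f["image"][180:360,200:440],None,fx=3,fy=3))
for d in arm.masks_of("box_a","scene"):
    l,t,r,b=d["extent"];print(np.round(d["extent"]),round(d["score"],2),end=" ")
    m=d["mask"];p=unproj(f,((l+r)/2,(t+b)/2),.035)
    print(*fit(f,BOX,m,p[0],p[1],(-.4,.4)))
print(go(.435,-.0895,.047,.069))
```

```text
[350. 286. 409. 339.] 0.96 [ 0.6915 -0.0835 -0.2827] 0.9547251061821614
[282. 178. 321. 216.] 0.94 [ 0.3097  0.1932 -0.3664] 0.7798627558146596
[147. 246. 186. 303.] 0.86 [ 0.2519 -0.2413 -0.6746] 0.9496822494994341
[342. 224. 386. 265.] 0.75 [ 0.5625  0.0917 -0.3387] 0.9378051914674891
[417. 227. 467. 265.] 0.75 [0.7113 0.1933 0.6794] 0.95003781997691
[300. 210. 345. 249.] 0.72 [ 0.4365  0.0916 -0.0901] 0.9586095017381229
[340. 158. 365. 192.] 0.71 [ 0.3581  0.3712 -0.8694] 0.9075595038551794
[302. 260. 354. 314.] 0.62 [ 0.5709 -0.0796 -0.0776] 0.9636923901393355
[253. 248. 300. 294.] 0.61 [ 0.4385 -0.0879  0.024 ] 0.9365168750234636
[ 0.12 -0.16  6.46  0.  ]
```

View pics/s4.png

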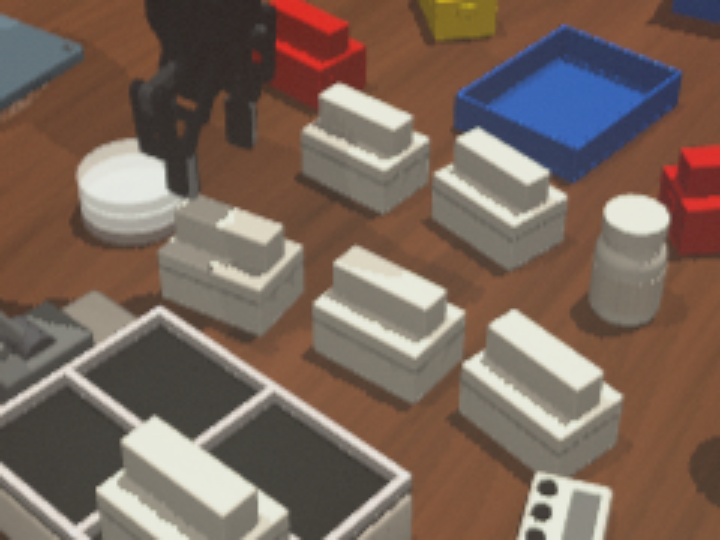

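The crop shows the open fingers straddling the ridge of the nearest box, around (215,190), and the other boxes undisturbed.

Emit:
jog_arm --pt "0.3 0 4 0 0 0" --pt "0.3 0 6 0 0 0" --pt "0.3 0 6 0 0 0"

```text
time: 5.45
ee_pos: [0.4377, -0.0913, 0.052]
eef_rot: [3.141, -0.0, 0.07]
ft_force: [0.6, -0.0, -0.1]
opening: 0.751
finger_force: 0.0
```

Emit:
jog_arm --pt "0 0 0 0 0 0" --pt "0 0 0 0 0 0" --pt "0 0 0 0 0 0" --pt "0 0 0 0 0 0" --pt "0 0 -2 0 0 0" --pt "0 0 -6 0 0 0" --pt "0 0 -10 0 0 0" --pt "0 0 -10 0 0 0" --pt "0 0 -10 0 0 0" --jaw 1

```text
time: 6.35
ee_pos: [0.437, -0.0911, 0.1517]
eef_rot: [3.141, -0.001, 0.07]
ft_force: [-0.5, -0.7, -8.9]
opening: 0.29
finger_force: 61.9
```

Run:
```python
from h import *
s=arm.read_state();print(s["ee_pos"],s["eef_rot"],s["ft_force"],s["ft_torque"],s["opening"])
f=arm.grab_frame("scene");s=arm.read_state();print(s["ft_force"])
p=np.array([.5565,-.2862,-.147])
for z in (.18,.115): print("b2",go(.509,-.2394,z,-.147),"b1",go(.497,-.317,z,-.147),"b4",go(.616,-.256,z,-.147))
for y in (.038,-.038): print("tote",go(*place(np.array([[0,y,.15]]),.53,.2706,-.142)[0],-.142))
```

```text
[ 0.437  -0.0911  0.1517] [ 3.1409 -0.001   0.0704] [-0.5308 -0.6619 -8.8742] [-0.0388  0.0325 -0.0189] 0.2901792546015991
[ 0.0103  0.244  -8.2072]
b2 [ 6.25 15.32 -2.95  0.22] b1 [ 4.51 22.98 -2.95  0.22] b4 [16.81 17.73 -2.95  0.22]
b2 [ 6.25 15.32  3.55  0.22] b1 [ 4.51 22.98  3.55  0.22] b4 [16.81 17.73  3.55  0.22]
tote [ 12.74 -39.12   0.05   0.21]
tote [ 11.14 -31.69   0.05   0.21]
```

The scale reads about 8 N, so this box is full and goes to bay 4.

Emit:
jog_arm --pt "0 0 -3 0 0 0" --pt "16.8 17.7 -3 0 0 0.22" --pt "16.8 17.7 -3 0 0 0.22" --pt "16.8 17.7 -3 0 0 0.22" --pt "16.8 17.7 -3 0 0 0.22" --pt "16.8 17.7 -3 0 0 0.22" --pt "16.8 17.7 -3 0 0 0.22" --pt "16.8 17.7 -1 0 0 0.22" --pt "16.8 17.7 1.5 0 0 0.22" --pt "16.8 17.7 1.5 0 0 0.22"

```text
time: 7.4
ee_pos: [0.6122, -0.2536, 0.1291]
eef_rot: [-3.139, 0.013, -0.149]
ft_force: [-1.9, 0.6, -8.7]
opening: 0.288
finger_force: 61.3
```

Run:
```python
from h import *
f=arm.grab_frame("scene");im=f["image"].copy()
for a in [(.5565,-.2862,-.147)]:
  for bx,by in((-.054,-.039),(-.054,.039),(.054,.039),(.054,-.039)):
    q=proj(f,place(np.array([[bx+i*.051,by+j*.036,.071] for i,j in((-1,-1),(1,-1),(1,1),(-1,1))]),*a))
    cv2.polylines(im,[np.round(q*16).astype(np.int32)],True,(0,0,255),1,shift=4)
cv2.imwrite("pics/s5.png",cv2.resize(im[240:420,160:360],None,fx=3.3,fy=3.3,interpolation=cv2.INTER_NEAREST))
s=arm.read_state();print(s["ee_pos"],s["eef_rot"],s["ft_force"]);print(go(.616,-.256,.114,-.147))
```

```text
[ 0.6138 -0.2542  0.1317] [-3.1399  0.0095 -0.1487] [-0.4422  0.5999 -7.3834]
[ 0.24  0.15  1.77 -0.  ]
```

View pics/s5.png

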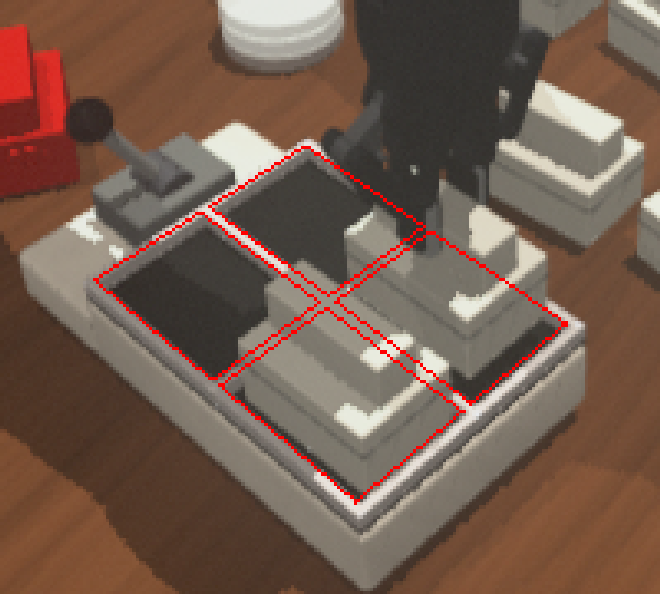

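The overlay (red) matches the rib inner edges to within about 1 px, and box 1 hangs over bay 4 at (450,290). I'll lower it.

Emit:
jog_arm --pt "0 0 0 0 0 0" --pt "0 0 1 0 0 0" --pt "0 0 1.8 0 0 0" --pt "0 0 2.3 0 0 0" --pt "0 0 2.5 0 0 0" --pt "0 0 2.5 0 0 0"

```text
time: 8.05
ee_pos: [0.6173, -0.2553, 0.1129]
eef_rot: [3.141, 0.0, -0.149]
ft_force: [-5.6, 2.6, 5.7]
opening: 0.288
finger_force: 63.1
```

Emit:
jog_arm --pt "0 0 0 0 0 0" --pt "0 0 0 0 0 0" --pt "0 0 -4 0 0 0" --pt "0 0 -8.7 0 0 0" --pt "-2 -4.5 -8.7 0 0 -0.07" --pt "-4.4 -9 -8.7 0 0 -0.07" --pt "-6 -13.5 -8.7 0 0 -0.07" --pt "-7.5 -16.7 -8.7 0 0 -0.07" --pt "-7.5 -16.7 -4.5 0 0 -0.07" --pt "-7.5 -16.7 0 0 0 -0.07" --pt "-7.5 -16.7 0 0 0 -0.07" --jaw -0.3

```text
time: 9.15
ee_pos: [0.5642, -0.0788, 0.1069]
eef_rot: [-3.142, 0.009, -0.078]
ft_force: [-1.2, -0.7, 0.3]
opening: 0.648
finger_force: 0.0
```

```bash
cat >> h.py <<'E'
def scan(cam="scene"):
    f=arm.grab_frame(cam)
    hsv=cv2.cvtColor(f["image"],cv2.COLOR_BGR2HSV)
    for d in arm.masks_of("box_a",cam):
        m=d["mask"]
        if m.sum()<200 or np.median(hsv[...,1][m])>90: continue
        l,t,r,b=d["extent"];p=unproj(f,((l+r)/2,(t+b)/2),.035)
        x,s=fit(f,BOX,m,p[0],p[1],(-.4,.4))
        print(np.round(x,4),"iou",round(s,3),"px",np.round([(l+r)/2,(t+b)/2]))
        if np.hypot(*(x[:2]-arm.read_state()["ee_pos"][:2]))<.05: print("   under gripper: go",go(x[0],x[1],.052,x[2]))
    s=arm.read_state();print(s["time"],s["ee_pos"],s["eef_rot"],s["ft_force"],s["opening"])
    return f
E
python3 - <<'E'
from h import *
f=scan();cv2.imwrite("pics/s6.png",cv2.resize(f["image"][180:420,120:440],None,fx=2.4,fy=2.4))
p=np.array([.557,-.2862,-.147])
# placed box, deck height 60 mm
for d in arm.masks_of("box_a","scene"):
    l,t,r,b=d["extent"]
    if b>320: print("deck box",d["extent"],fit(f,[B+[0,0,.06] for B in BOX],d["mask"],.616,-.256,-.147))
E
```

```text
[ 0.5723 -0.079  -0.0767] iou 0.942 px [330. 288.]
   under gripper: go [ 0.38 -0.08  6.   -0.  ]
[ 0.6913 -0.0846 -0.2892] iou 0.963 px [382. 313.]
[ 0.5861 -0.208  -0.1506] iou 0.876 px [297. 330.]
[ 0.5619  0.0916 -0.3329] iou 0.918 px [365. 245.]
[ 0.4456 -0.2995  1.4289] iou 0.255 px [251. 343.]
9.25 [ 0.5684 -0.0794  0.112 ] [-3.1416  0.     -0.0795] [0.0368 0.2988 0.7493] 0.6501713148613618
deck box [353.7, 284.5, 409.3, 340.7] (array([ 0.616, -0.256, -0.147]), np.float64(0.0))
deck box [265.7, 297.9, 328.5, 362.8] (array([ 0.617, -0.254, -0.185]), np.float64(0.8744154025116919))
deck box [163.7, 270.4, 338.3, 415.3] (array([ 0.6562, -0.3582,  1.3757]), np.float64(0.18437824129309988))
```

View pics/s6.png

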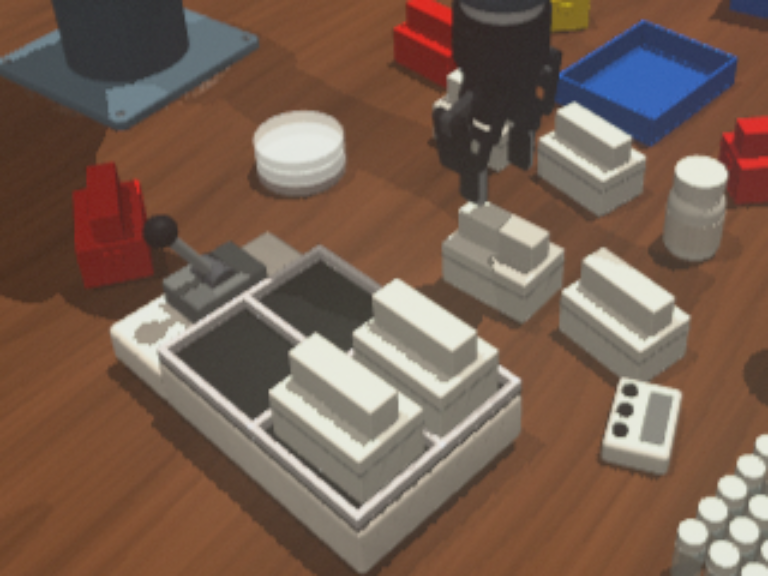

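Box 1 stands flat in bay 4 at (425,350), the lever is at the off side (160,230), and the gripper is above box 2. I'll grasp and weigh it.

Emit:
jog_arm --pt "0.2 0 4 0 0 0" --pt "0.2 0 6 0 0 0" --pt "0.2 0 6 0 0 0"

```text
time: 9.6
ee_pos: [0.57, -0.0797, 0.0513]
eef_rot: [3.142, 0.001, -0.08]
ft_force: [-0.4, 0.6, 0.8]
opening: 0.646
finger_force: 0.0
```

Emit:
jog_arm --pt "0 0 0 0 0 0" --pt "0 0 0 0 0 0" --pt "0 0 0 0 0 0" --pt "0 0 -2 0 0 0" --pt "0 0 -6 0 0 0" --pt "0 0 -10 0 0 0" --pt "0 0 -13 0 0 0" --pt "0 0 -13 0 0 0" --pt "0 0 -13 0 0 0" --jaw 1

```text
time: 10.5
ee_pos: [0.5694, -0.0796, 0.1811]
eef_rot: [3.141, 0.0, -0.079]
ft_force: [0.0, -0.3, -8.5]
opening: 0.292
finger_force: 61.0
```

Run:
```python
from h import *
s=arm.read_state();print(s["ee_pos"],s["eef_rot"],s["ft_force"],s["opening"])
for z in (.182,.112): print("b2",go(.5095,-.2394,z,-.147),"b1",go(.4975,-.3165,z,-.147))
for y in (.038,-.038): print("tote",go(*place(np.array([[0,y,.18]]),.53,.2706,-.142)[0],-.142))
```

```text
[ 0.5694 -0.0796  0.1811] [ 3.1413  0.0002 -0.0794] [ 0.0329 -0.2608 -8.4705] 0.2920267798377588
b2 [-4.7  16.41 -0.09  0.07] b1 [-5.28 24.19 -0.09  0.07]
b2 [-4.7  16.41  6.91  0.07] b1 [-5.28 24.19  6.91  0.07]
tote [ -6.46 -38.39   0.11   0.06]
tote [ -6.94 -30.8    0.11   0.06]
```

Also full (about 8 N); it goes to bay 1.

Emit:
jog_arm --pt "-3 2 -2 0 0 0.02" --pt "-5 6 -2 0 0 0.07" --pt "-5.3 11 -2 0 0 0.07" --pt "-5.3 16 -2 0 0 0.07" --pt "-5.3 21 -2 0 0 0.07" --pt "-5.3 24.2 -1 0 0 0.07" --pt "-5.3 24.2 3 0 0 0.07" --pt "-5.3 24.2 4.5 0 0 0.07" --pt "-5.3 24.2 4.8 0 0 0.07" --pt "-5.3 24.2 5.8 0 0 0.07" --pt "-5.3 24.2 6.6 0 0 0.07" --pt "-5.3 24.2 7 0 0 0.07"

```text
time: 11.7
ee_pos: [0.4992, -0.3158, 0.1136]
eef_rot: [3.142, -0.001, -0.148]
ft_force: [-13.1, 10.3, 41.3]
opening: 0.292
finger_force: 67.3
```

Emit:
jog_arm --pt "0 0 0.1 0 0 0"

```text
time: 11.8
ee_pos: [0.4992, -0.3158, 0.1137]
eef_rot: [3.141, -0.001, -0.148]
ft_force: [-9.9, 7.3, 26.0]
opening: 0.288
finger_force: 65.5
```

Emit:
jog_arm --pt "0 0 0 0 0 0" --pt "0 0 0 0 0 0" --pt "0 0 -4 0 0 0" --pt "0 0 -9 0 0 0" --pt "2.5 -4.3 -9.5 0 0 0.05" --pt "5 -8.5 -9.5 0 0 0.14" --pt "7.5 -12.5 -9.5 0 0 0.14" --pt "10 -16.5 -9.5 0 0 0.14" --pt "13 -21 -9.5 0 0 0.14" --pt "15.6 -25.8 -9 0 0 0.14" --pt "15.6 -25.8 -4 0 0 0.14" --pt "15.6 -25.8 0 0 0 0.14" --jaw -0.3

```text
time: 13.0
ee_pos: [0.6933, -0.0803, 0.1101]
eef_rot: [-3.139, -0.004, -0.284]
ft_force: [-0.9, -1.6, -0.7]
opening: 0.651
finger_force: 0.0
```

Run:
```python
from h import *
f=scan();cv2.imwrite("pics/s7.png",cv2.resize(f["image"][240:420,160:400],None,fx=3.2,fy=3.2))
```

```text
[ 0.5852 -0.2067 -0.1689] iou 0.876 px [299. 329.]
[ 0.6927 -0.0827 -0.312 ] iou 0.922 px [381. 311.]
   under gripper: go [ 0.57 -0.24  5.24  0.02]
[ 0.4377  0.0906 -0.1469] iou 0.951 px [321. 228.]
[ 0.5315  0.1064 -1.1109] iou 0.53 px [358. 244.]
[ 0.4447 -0.2746 -0.1023] iou 0.874 px [221. 321.]
[ 0.2919 -0.2001 -0.6592] iou 0.214 px [194. 279.]
13.1 [ 0.6865 -0.0834  0.1044] [ 3.1393  0.0102 -0.2877] [-1.3732 -0.1871 -1.3132] 0.6481973785159334
```

View pics/s7.png

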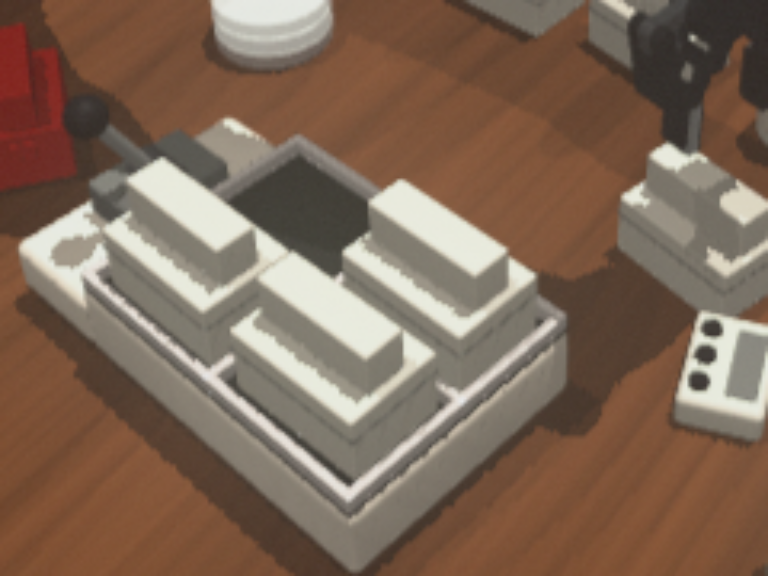

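Box 2 stands in bay 1 at (190,240) and looks flat, and the gripper is over box 3.

Emit:
jog_arm --pt "0.1 0 0 0 0 0" --pt "0.1 0 3 0 0 0" --pt "0.1 0 5.7 0 0 0" --pt "0.1 0 5.9 0 0 0" --pt "0.1 0 5.9 0 0 0"

```text
time: 13.6
ee_pos: [0.6931, -0.0855, 0.0538]
eef_rot: [-3.141, -0.003, -0.29]
ft_force: [0.3, 0.7, 0.1]
opening: 0.65
finger_force: 0.0
```

Emit:
jog_arm --pt "0 0 0 0 0 0" --pt "0 0 0 0 0 0" --pt "0 0 0 0 0 0" --pt "0 0 -2 0 0 0" --pt "0 0 -6 0 0 0" --pt "0 0 -10 0 0 0" --pt "0 0 -15 0 0 0" --pt "0 0 -15 0 0 0" --pt "0 0 -15 0 0 0" --jaw 1

```text
time: 14.5
ee_pos: [0.6924, -0.0849, 0.2034]
eef_rot: [-3.141, -0.003, -0.289]
ft_force: [0.1, 0.9, -2.1]
opening: 0.289
finger_force: 59.1
```

Run:
```python
from h import *
s=arm.read_state();print(s["ee_pos"],s["eef_rot"],s["ft_force"],s["opening"])
for z in (.182,.112): print("b2",go(.5095,-.2394,z,-.147))
for y in (.038,-.038): print("tote",go(*place(np.array([[0,y,.12]]),.53,.2706,-.142)[0],-.142))
```

```text
[ 0.6924 -0.0849  0.2034] [-3.141  -0.0034 -0.2892] [ 0.0676  0.9062 -2.1052] 0.28850528975212053
b2 [-13.13  20.03   2.14  -0.14]
b2 [-13.13  20.03   9.14  -0.14]
tote [-26.26 -33.2    8.34  -0.15]
tote [-25.15 -25.68   8.34  -0.15]
```

Reads about 2 N, so this box is empty and goes to the far side of the tote.

Emit:
jog_arm --pt "-3 -3.8 0 0 0 -0.05" --pt "-6 -7.6 0 0 0 -0.1" --pt "-9 -11.4 0 0 0 -0.15" --pt "-12 -15.2 0 0 0 -0.15" --pt "-15 -19 0 0 0 -0.15" --pt "-18 -22.8 0 0 0 -0.15" --pt "-21 -26.6 0 0 0 -0.15" --pt "-24 -30.3 0 0 0 -0.15" --pt "-26.2 -33.2 0 0 0 -0.15" --pt "-26.2 -33.2 3 0 0 -0.15" --pt "-26.2 -33.2 8 0 0 -0.15" --pt "-26.2 -33.2 10 0 0 -0.15"

```text
time: 15.7
ee_pos: [0.5313, 0.306, 0.0956]
eef_rot: [3.136, 0.007, -0.138]
ft_force: [-1.6, -1.5, -1.4]
opening: 0.289
finger_force: 59.2
```

Emit:
jog_arm --pt "0 0 0 0 0 0" --pt "0 0 1.5 0 0 0" --pt "0 0 2.8 0 0 0" --pt "0 0 3.8 0 0 0" --pt "0 0 4.4 0 0 0" --pt "0 0 4.6 0 0 0" --pt "0 0 4.6 0 0 0"

```text
time: 16.4
ee_pos: [0.5352, 0.3091, 0.057]
eef_rot: [-3.141, -0.0, -0.139]
ft_force: [-4.4, -1.5, 11.4]
opening: 0.29
finger_force: 61.1
```

Emit:
jog_arm --pt "0 0 0 0 0 0" --pt "0 0 0 0 0 0" --pt "0 0 -4 0 0 0" --pt "0 0 -9.3 0 0 0" --pt "1.5 4.5 -9.3 0 0 0.1" --pt "3 9 -9.3 0 0 0.18" --pt "4.4 13.5 -9.3 0 0 0.18" --pt "5.7 18 -9.3 0 0 0.18" --pt "5.7 21.2 -9.3 0 0 0.18" --pt "5.7 21.2 -5.3 0 0 0.18" --pt "5.7 21.2 -5.3 0 0 0.18" --jaw -0.3

```text
time: 17.5
ee_pos: [0.5591, 0.0882, 0.1048]
eef_rot: [3.138, 0.006, -0.321]
ft_force: [-0.9, -0.0, -0.7]
opening: 0.652
finger_force: 0.0
```

Run:
```python
from h import *
f=scan();cv2.imwrite("pics/s8.png",cv2.resize(f["image"][160:320,260:480],None,fx=3.4,fy=3.4))
```

```text
[ 0.4358  0.0906 -0.2643] iou 0.889 px [321. 228.]
[ 0.5852 -0.2077 -0.1597] iou 0.884 px [297. 329.]
[0.5413 0.312  0.3564] iou 0.742 px [401. 203.]
[ 0.5636  0.0905 -0.2962] iou 0.965 px [364. 245.]
   under gripper: go [ 0.21  0.    5.62 -0.02]
[ 0.4448 -0.2758 -0.0709] iou 0.868 px [220. 319.]
17.6 [0.5616 0.0911 0.1082] [ 3.1414  0.0016 -0.3181] [0.4816 0.085  0.841 ] 0.652929240572575
```

View pics/s8.png

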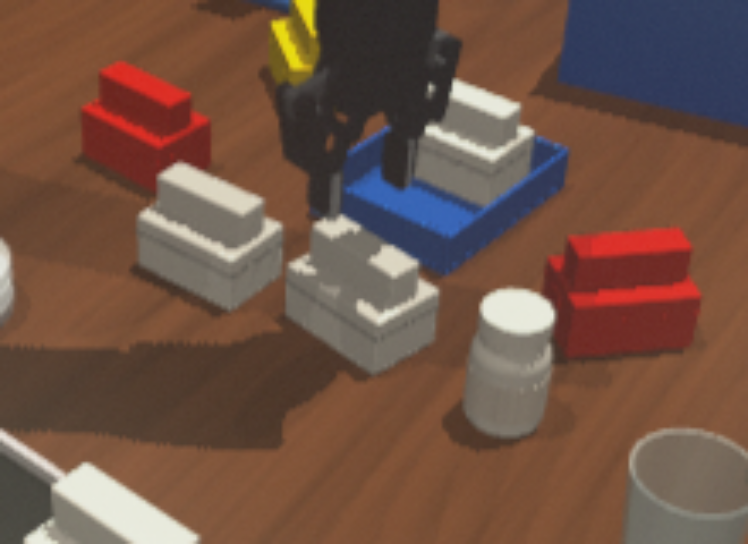

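Box 3 sits flat in the tote at (475,145), the jar stands at (512,370), and the gripper straddles box 4.

Emit:
jog_arm --pt "0.1 0 0 0 0 -0.01" --pt "0.1 0 3 0 0 -0.01" --pt "0.1 0 5.6 0 0 -0.01" --pt "0.1 0 5.8 0 0 -0.01" --pt "0.1 0 5.8 0 0 -0.01"

```text
time: 18.1
ee_pos: [0.5636, 0.0908, 0.0512]
eef_rot: [-3.141, -0.0, -0.308]
ft_force: [0.9, 0.1, -0.6]
opening: 0.651
finger_force: 0.0
```

Emit:
jog_arm --pt "0 0 0 0 0 0" --pt "0 0 0 0 0 0" --pt "0 0 0 0 0 0" --pt "0 0 -2 0 0 0" --pt "0 0 -6 0 0 0" --pt "0 0 -10 0 0 0" --pt "0 0 -15 0 0 0" --pt "0 0 -15 0 0 0" --pt "0 0 -15 0 0 0" --jaw 1

```text
time: 19.0
ee_pos: [0.5637, 0.09, 0.2017]
eef_rot: [-3.14, -0.003, -0.309]
ft_force: [-0.1, 0.5, -1.7]
opening: 0.289
finger_force: 59.1
```

Run:
```python
from h import *
s=arm.read_state();print(s["ee_pos"],s["eef_rot"],s["ft_force"],s["opening"])
for z in (.182,.112): print("b2",go(.5095,-.2394,z,-.147))
for y in (-.038,): print("tote",go(*place(np.array([[0,y,.06]]),.531,.2706,-.142)[0],-.142))
```

```text
[0.5637 0.09   0.2017] [-3.1404 -0.0026 -0.3093] [-0.1027  0.4742 -1.668 ] 0.2889049872442688
b2 [ 4.86 33.02  1.97 -0.16]
b2 [ 4.86 33.02  8.97 -0.16]
tote [ -7.99 -12.46  14.17  -0.17]
```

Reads 1.7 N, so this one is empty too; it goes to the near side of the tote.

Emit:
jog_arm --pt "-2.5 -4 0 0 0 -0.1" --pt "-5 -8 0 0 0 -0.17" --pt "-8 -12.4 0 0 0 -0.17" --pt "-8 -12.4 3 0 0 -0.17" --pt "-8 -12.4 7 0 0 -0.17" --pt "-8 -12.4 10 0 0 -0.17" --pt "-8 -12.4 10.5 0 0 -0.17" --pt "-8 -12.4 12 0 0 -0.17" --pt "-8 -12.4 13.2 0 0 -0.17" --pt "-8 -12.4 14.2 0 0 -0.17" --pt "-8 -12.4 14.6 0 0 -0.17" --pt "-8 -12.4 14.6 0 0 -0.17"

```text
time: 20.2
ee_pos: [0.525, 0.2331, 0.0556]
eef_rot: [-3.141, -0.001, -0.139]
ft_force: [-3.0, 0.0, 8.7]
opening: 0.291
finger_force: 60.0
```

Emit:
jog_arm --pt "0 0 0 0 0 0" --pt "0 0 0 0 0 0" --pt "0 0 -4 0 0 0" --pt "0 0 -9.3 0 0 0" --pt "-2 4.5 -9.3 0 0 -0.03" --pt "-4 9 -9.3 0 0 -0.03" --pt "-6 13.5 -9.3 0 0 -0.03" --pt "-6.8 15.3 -9.3 0 0 -0.03" --pt "-6.8 15.3 -5.5 0 0 -0.03" --pt "-6.8 15.3 -5.5 0 0 -0.03" --pt "-6.8 15.3 -5.5 0 0 -0.03" --jaw -0.3

```text
time: 21.3
ee_pos: [0.436, 0.0907, 0.1095]
eef_rot: [3.142, 0.001, -0.109]
ft_force: [1.1, 0.3, -0.1]
opening: 0.649
finger_force: 0.0
```

Run:
```python
from h import *
f=scan();cv2.imwrite("pics/s9.png",cv2.resize(f["image"][160:320,260:480],None,fx=3.4,fy=3.4))
```

```text
[ 0.5855 -0.2018 -0.1173] iou 0.88 px [298. 328.]
[ 0.4446 -0.2752 -0.1102] iou 0.876 px [220. 321.]
[ 0.4381  0.0925 -0.2022] iou 0.927 px [321. 228.]
   under gripper: go [ 0.09 -0.14  5.83  0.09]
[ 0.516   0.2503 -0.3851] iou 0.759 px [379. 210.]
[ 0.5306  0.3307 -0.653 ] iou 0.64 px [400. 202.]
21.4 [0.437  0.0912 0.1103] [-3.1408 -0.0014 -0.1083] [ 0.2782  0.7732 -0.2042] 0.6500618738932783
```

View pics/s9.png

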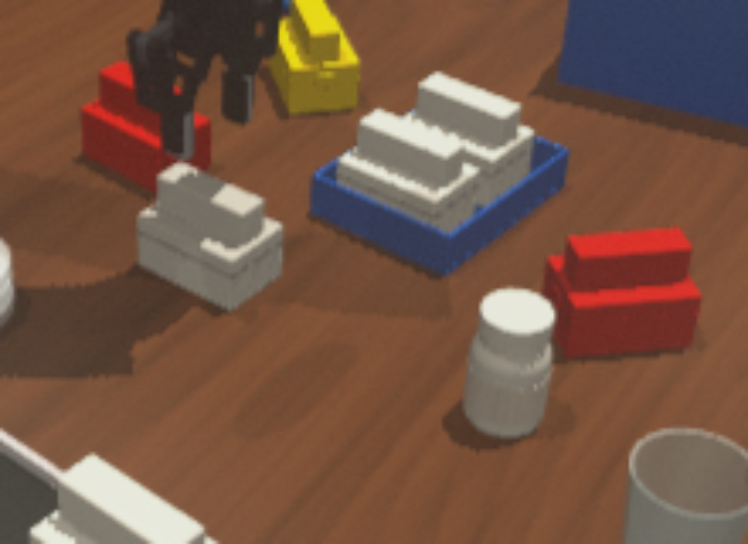

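Both empty boxes stand flat in the tote, at (410,160) and (480,120), and the gripper straddles the last box at (210,225).

Emit:
jog_arm --pt "0.1 -0.1 3 0 0 0" --pt "0.1 -0.1 5.6 0 0 0" --pt "0.1 -0.1 5.8 0 0 0" --pt "0.1 -0.1 5.8 0 0 0"

```text
time: 21.8
ee_pos: [0.4375, 0.0917, 0.0519]
eef_rot: [-3.142, -0.0, -0.108]
ft_force: [-0.2, -0.4, 0.6]
opening: 0.652
finger_force: 0.0
```

Emit:
jog_arm --pt "0 0 0 0 0 0" --pt "0 0 0 0 0 0" --pt "0 0 0 0 0 0" --pt "0 0 -2 0 0 0" --pt "0 0 -6 0 0 0" --pt "0 0 -10 0 0 0" --pt "0 0 -15 0 0 0" --pt "0 0 -15 0 0 0" --pt "0 0 -15 0 0 0" --jaw 1

```text
time: 22.7
ee_pos: [0.4369, 0.0909, 0.2018]
eef_rot: [3.142, -0.001, -0.109]
ft_force: [-1.5, -0.6, -9.6]
opening: 0.286
finger_force: 61.9
```

Run:
```python
from h import *
s=arm.read_state();print(s["ee_pos"],s["eef_rot"],s["ft_force"],s["opening"])
for z in (.182,.112): print("b2",go(.5095,-.2394,z,-.147))
```

```text
[0.4369 0.0909 0.2018] [ 3.1415 -0.0012 -0.1094] [-1.5316 -0.6306 -9.6038] 0.2860825834230348
b2 [10.82 32.04  1.98  0.04]
b2 [10.82 32.04  8.98  0.04]
```

About 9 N, so it's full and goes to bay 2.

Emit:
jog_arm --pt "1.5 4.5 0 0 0 0" --pt "3 9 0 0 0 0.04" --pt "4.5 13.5 0 0 0 0.04" --pt "6 18 0 0 0 0.04" --pt "7.6 22.5 0 0 0 0.04" --pt "9.2 27 0 0 0 0.04" --pt "10.8 32 0 0 0 0.04" --pt "10.8 32 1 0 0 0.04" --pt "10.8 32 4.5 0 0 0.04" --pt "10.8 32 6 0 0 0.04" --pt "10.8 32 6.5 0 0 0.04"

```text
time: 23.8
ee_pos: [0.5058, -0.237, 0.1316]
eef_rot: [-3.139, 0.009, -0.149]
ft_force: [-1.1, 1.0, -8.4]
opening: 0.284
finger_force: 62.4
```

Emit:
jog_arm --pt "0 0 0 0 0 0" --pt "0 0 0.8 0 0 0" --pt "0 0 1.6 0 0 0" --pt "0 0 2.1 0 0 0" --pt "0 0 2.4 0 0 0" --pt "0 0 2.4 0 0 0"

```text
time: 24.4
ee_pos: [0.5093, -0.2385, 0.1129]
eef_rot: [-3.142, 0.001, -0.149]
ft_force: [-5.1, 1.8, 0.3]
opening: 0.285
finger_force: 63.5
```

Emit:
jog_arm --pt "0 0 0 0 0 0" --pt "0 0 0 0 0 0" --pt "0 0 -4 0 0 0" --pt "0 0 -9.8 0 0 0" --pt "0 0 -9.8 0 0 0" --pt "-3 4 -9.8 0 0 0" --pt "-6 8.5 -9.8 0 0 0" --pt "-9.4 12.9 -9.8 0 0 0" --pt "-9.4 12.9 -9.8 0 0 0" --pt "-9.4 12.9 -9.8 0 0 0" --jaw -0.3

```text
time: 25.4
ee_pos: [0.3961, -0.3544, 0.2106]
eef_rot: [3.14, -0.001, -0.154]
ft_force: [0.7, 0.3, 0.3]
opening: 0.654
finger_force: 0.0
```

Run:
```python
from h import *
f=arm.grab_frame("scene");t=arm.grab_frame("top")
for d in arm.masks_of("box_a","top"):
    l,tt,r,b=d["extent"];u=(l+r)/2
    if 400<u<490 and 140<tt<250 :
        p=unproj(t,(u,(tt+b)/2),.1);print(fit(t,[B+[0,0,.06] for B in BOX],d["mask"],p[0],p[1],(-.15,)),d["score"])
for n,q in dict(b1=(-.054,-.039,.06),b2=(-.054,.039,.06),b3=(.054,-.039,.06),b4=(.054,.039,.06)).items(): print(n,place(np.array([q]),.557,-.2862,-.147))
a=cv2.resize(f["image"][190:430,140:440],(500,400));b=cv2.resize(t["image"][120:300,150:500],(777,400))[:,477:]
cv2.imwrite("pics/s10.png",np.hstack([a,b]))
s=arm.read_state();print(s["time"],s["ee_pos"],s["eef_rot"])
```

```text
(array([ 0.5047, -0.2403, -0.1557]), np.float64(0.9601101719061639)) 0.95
(array([ 0.4945, -0.3163, -0.1604]), np.float64(0.9650359188869692)) 0.8
(array([ 0.6136, -0.2499, -0.1467]), np.float64(0.9390340091866561)) 0.73
b1 [[ 0.4979 -0.3169  0.06  ]]
b2 [[ 0.5093 -0.2397  0.06  ]]
b3 [[ 0.6047 -0.3327  0.06  ]]
b4 [[ 0.6161 -0.2555  0.06  ]]
25.55 [ 0.3993 -0.3509  0.2104] [-3.1411 -0.0013 -0.1465]
```

View pics/s10.png

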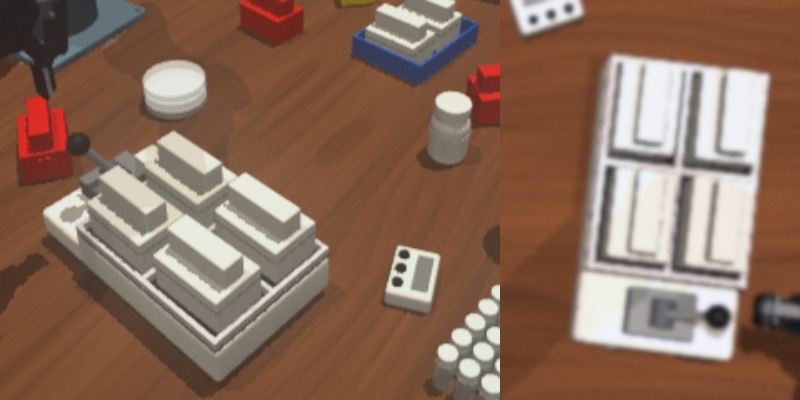

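All four bays hold flat boxes, the tote holds two, the jar is upright, and the lever ball sits at the off side, right crop (717,317). Next I'll shut the fingers, go down beside the ball and push it to on.

Emit:
jog_arm --pt "0 0 0 0 0 0" --pt "0 0 0 0 0 0" --pt "0 0 0 0 0 0" --pt "0 0 0 0 0 0" --pt "0 0 4.5 0 0 0" --pt "0 0 9 0 0 0" --pt "0 0 9 0 0 0" --pt "0 -1.2 9 0 0 0" --pt "0 -2.4 9 0 0 0" --pt "0 -3.6 9 0 0 0" --pt "0 -4.8 9 0 0 0" --jaw 1

```text
time: 26.65
ee_pos: [0.406, -0.3044, 0.1221]
eef_rot: [3.14, -0.003, -0.149]
ft_force: [0.4, -1.5, 0.7]
opening: -0.002
finger_force: 0.7
```

Emit:
jog_arm --pt "0 -1 0 0 0 0" --pt "0 -2 0 0 0 0" --pt "0 -3 0 0 0 0" --pt "0 -4 0 0 0 0" --pt "0 -4.7 0 0 0 0" --pt "0 -4.7 0 0 0 0"

```text
time: 27.25
ee_pos: [0.4116, -0.2568, 0.1201]
eef_rot: [-3.141, 0.001, -0.148]
ft_force: [-0.4, -0.0, -0.3]
opening: -0.006
finger_force: 0.0
```

Emit:
jog_arm --pt "0 -0.3 0 0 0 0" --pt "0 -0.5 0 0 0 0" --pt "0 -0.5 0 0 0 0"

```text
time: 27.55
ee_pos: [0.4123, -0.2533, 0.1202]
eef_rot: [-3.142, 0.0, -0.149]
ft_force: [0.7, -0.7, -0.0]
opening: 0.003
finger_force: 0.0
```

Emit:
jog_arm --pt "0 -0.3 0 0 0 0" --pt "0 -0.3 0 0 0 0"

```text
time: 27.75
ee_pos: [0.4127, -0.2506, 0.1203]
eef_rot: [3.141, 0.0, -0.149]
ft_force: [-0.6, -1.7, -1.0]
opening: -0.004
finger_force: 0.6
```

Emit:
jog_arm --pt "0 -0.3 0 0 0 0" --pt "0 -0.3 0 0 0 0"

```text
time: 27.95
ee_pos: [0.4128, -0.2502, 0.1204]
eef_rot: [3.138, -0.001, -0.151]
ft_force: [-0.3, -9.1, -3.2]
opening: 0.001
finger_force: 4.7
```

The lever is against its stop (9 N). I'll retreat and check.

Emit:
jog_arm --pt "0 3 0 0 0 0" --pt "0 6 0 0 0 0" --pt "0 9 -3 0 0 0" --pt "0 9 -8 0 0 0" --pt "0 13 -12 0 0 0" --pt "0 18 -12 0 0 0" --pt "0 18 -12 0 0 0"

```text
time: 28.65
ee_pos: [0.3845, -0.4321, 0.2423]
eef_rot: [3.136, -0.003, -0.156]
ft_force: [-0.7, -0.1, -0.6]
opening: -0.001
finger_force: 0.0
```

Run:
```python
from h import *
f=arm.grab_frame("scene");t=arm.grab_frame("top")
a=cv2.resize(f["image"][190:430,140:440],(500,400));b=cv2.resize(t["image"][120:300,150:500],(777,400))[:,477:]
cv2.imwrite("pics/s11.png",np.hstack([a,b]))
s=arm.read_state();print(s["time"],s["ee_pos"],s["ft_force"])
```

```text
28.75 [ 0.3858 -0.4264  0.2401] [0.214  0.3396 0.0567]
```

View pics/s11.png

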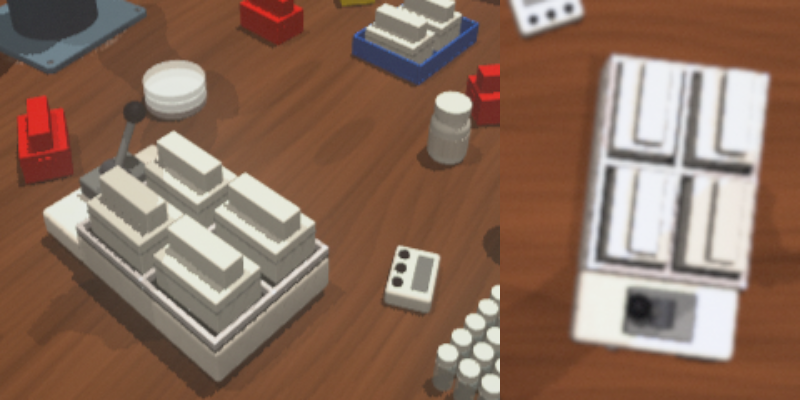

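The lever now leans fully to on (ball at (640,305) in the right crop, like at the start). All boxes are in place, the jar stands upright, and the arm is clear.

```bash
python3 -c "
from workcell import arm
print(arm.sign_off())"
```

```text
the job is handed in; nothing more can be done
None
```

I handed the job in at about 29 s of robot time: the shaker was switched off, the three full boxes went into bays 1, 2 and 4 and the two empty ones into the tote, and it was switched back on, with the loaded box still in bay 3 and the jar upright; `sign_off()` gave no verdict.

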